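# Stand the fallen onyx bookend up and push it home against the sample row

## Robot

A 6-joint arm with a two-finger parallel gripper is mounted at the origin on the work surface. World frame = base frame: x ahead of the robot, y to its left, z up, the work surface at z = 0. Lengths are in m, angles in rad, forces in N, time in s.
With the tool pointing down it reaches from about 0.275 to 0.975 m from the base axis. Payload 8.4 kg.
Tool frame: the origin (TCP) lies midway between the tips of the shut fingers; the grasp point (between the pads) lies behind it (manip.grasp_offset is the z of the grasp point in the tool frame, in m); z points along the fingers, y is the line along which they close (so a half turn about z gives the same grasp; the last joint's range is limited). The gripper opens to 92 mm and grips with 3 to 60 N. Pads are 20 mm wide; open, the fingers measure 128 mm over their backs; the gripper's body (75 mm by 189 mm) begins 69 mm behind the grasp point.
Start: joints at [-1.274, 0.353, 1.633, -0, 1.155, -0.002], TCP at [0.184, -0.597, 0.215] pointing down, gripper open.
Joint ranges: [-2.63, 2.63], [-0.92, 2.1], [0.06, 2.66], [-1.3, 4.44], [0, 2.69], [-3.02, 3.02]. Speed limits (rad/s): [2.22, 2.22, 2.79, 3.14, 3.14, 3.14].

## Interface

Orientations are given as a unit quaternion [w, x, y, z].
In Python, from bench import manip gives the robot as it stands.
- The arm moves only by the tool send_rows, never from a script. Its argument "increments" is a list that holds one entry, the list of rows, each a list of 5 numbers: the opening, from 0 (shut) to 1 (fully open), then the shift along the tool's x, y, z in cm, then the turn about the tool's z in rad. In form: [[[fingers, dx, dy, dz, turn], ...]]. A call has 1 to 12 rows; each row is the pose to reach, as a shift and turn from the pose commanded when the call began, along the tool's axes at that moment; what a row does not reach only later rows make up. A row lasts 1/8 s, in which the tool goes at most 62.5 mm and 10.7 degrees, less where a joint would pass 70% of its speed; a pose out of reach is approached as far as the arm can. A call with a gripper value outside its range is refused whole. The fingers move at their own pace and stop on an object; "newtons" is the grip in N (left out, the last holds). Time passes only in rows, so rows that repeat a pose let the fingers close. It gives the time, the measured TCP pose, the force, the opening and the grip force at its end, in the units of the state.
- manip.observe(): the state, without advancing time (a new reading comes with each control period).
- manip.read_camera(name): name is "side" or "top" or "wrist"; returns (picture, depth): 480x640x3 uint8, red, green, blue; 480x640 float32, m along the optical axis (not along the pixel's ray), 0 where there is no reading.
- manip.get_calibration(name): a dict with "fovy" (degrees; the focal length in pixels is half the picture's height over the tangent of half this angle, whatever the lens; pixels are square), "cx", "cy" (the principal point, pixels), "distortion" ([k1, k2, p1, p2, k3] as OpenCV has them; the pictures are not rectified), "R" (3x3) and "t" (3): a world point X has camera coordinates R X + t. Camera axes: x right, y down, z forward; pixel columns grow to the right and rows downward; lengths in m; the calibration is good to about 2 mm. A picture is of the moment at which its call begins: read the wrist's pose just before it. get_calibration takes no time and is no camera call; for the wrist camera it gives the pose at the moment of the call.
- manip.finish_job(): hands the job in; it is judged then, once.
The state is a dict: "clock": time; "q": joint angles; "joint_velocities": joint speeds; "joint_torque": joint torques, N m; "position": TCP position; "tcp_rot": TCP orientation; "ft_force": force on the tool from outside, world axes, zero at the start; "wrist_torque": the same for the moment, N m; "gripper_width": opening from 0.0 (shut) to 1.0 (fully open); "grip_force": force on a finger pad.
Only numpy, scipy, OpenCV 4.12 (cv2) and the standard library are available. Lean on these libraries where they do the work, as an engineer would, in place of code of your own. Each camera call takes 0.05 s, during which the arm holds its last target. There are 200 camera calls.

## Task

The L-shaped onyx bookend has fallen onto its back in front of the open end of the row of stone samples. Stand it back up on its foot by pushing on it with the fingers, then push it along the counter until its back is flat against the end slab, square with the row and roughly centred on it. Only push: do not pick the bookend up or let its heel leave the counter, and leave the candle, cone, lamp and jar alone.

Things in the scene. Friction and masses are not known exactly. Their poses are not given: they have to be found in the camera images.
- bookend: L-shaped honey onyx bookend, 0.58-0.95 kg, 90 mm wide (y). Origin: middle of the heel edge (outer corner of the L). x: along the foot's underside to the toe; z: up the back's outer face. Foot 95 long (x 0-95), 22 thick (z 0-22); back 115 tall (z 0-115), 10 thick (x 0-10). Starts lying on its back, foot upright at the heel (x up), back towards the row (z level, within 0.3 rad of row_end's -x).
- bookend_toe (a point): Middle of the lower toe edge of the bookend's foot (x = 95 mm); axes as the bookend's. At the start it is the top outer edge, 95 mm up. Pushed here away from the row, on the foot's row-side face about 80 mm up, the bookend tips about its heel with 2 to 4 N, the heel hardly sliding; past about 42 degrees it falls onto its foot by itself, toe away from the row.
- bookend_top (a point): Middle of the top edge of the back's outer face (z = 115 mm); axes as the bookend's. At the start it lies on the counter, towards the row. Centre of mass of the bookend: x 34, z 29 mm. Once standing it slides under 2.5 to 7 N (friction 0.5 to 0.7): pushed high on its back it tips over, pushed low at the toe end of the foot it does not.
- row_end (a point): Middle of the bottom edge of the dark end slab's outer face, at counter level. x: level, square out of the row towards the bookend; y: level along the face. End slab 100 mm wide, 110 tall. The row (4 slabs 102-122 mm tall, then a like bookend) runs 175 mm to -x, heavy, immovable. The fallen bookend's heel starts 150-220 mm out from here, within 15 mm of the middle.
- candle: Green onyx candle, upright round, 72 mm diameter, 70 mm tall (wick to 78); origin at the middle of its underside. A bystander.
- cone: Small pink onyx cone, 56 mm diameter, 88 mm tall; origin at the middle of its underside. A bystander.
- lamp: White photo lamp box, 50 x 70 mm, 32 mm tall; origin at the middle of its underside. A bystander.
- jar: White lidded jar, 52 mm diameter, 60 mm tall; origin at the middle of its underside. A bystander.
Mind the look-alikes: they are no part of the job. What is shaped like the bookend but orange is not meant.

How it is judged:
On the way, in this order (a step that is already met when the one before it is completed fails the run):
1. the bookend stands upright on its foot (angle between bookend's own z axis and vertical below 0.06 rad and height (world z) of bookend below 0.006 m), for 0.2 s.
2. the standing bookend is flat against the end of the row (all of step 1 and x of bookend in the frame of row_end below 0.006 m and x of bookend_toe in the frame of row_end above 0.085 m and y of bookend in the frame of row_end between -0.025 and 0.025 m and angle between the x axis of bookend and the x axis of row_end, either way round below 0.08 rad), for 0.2 s.
At the end, for the whole second after the job is handed in: The bookend stands at rest on its foot (tilt under 0.06 rad), toe away from the row, heel within 6 mm of the end face, square to it within 0.08 rad and centred within 25 mm; the candle, cone, lamp and jar are within 20 mm of where they were (all of step 2 and linear speed of bookend below 0.01 m/s and distance of each of candle, cone, lamp, jar from where it was at the start of the episode below 0.02 m); the robot touches nothing.
It fails at once if the bookend's heel is lifted more than 15 mm off the counter (height (world z) of bookend above 0.015 m).
It fails at once if a bystander is moved more than 20 mm or tipped (distance of any of candle, cone, lamp, jar from where it was at the start of the episode above 0.02 m or angle between any of candle, cone, lamp, jar's own z axis and vertical above 0.35 rad).
It also fails if it takes over 56 s, if anything falls off the work surface, if the arm or the gripper's body presses on something with over 40 N, if the wrist force passes 120 N, or if a joint passes its speed limit or range.

## Working session

There is one attempt and no reset: what is moved stays moved. The work goes in short steps, Python scripts to look and compute and a tool call to move; the robot and the scene stay as the last step left them, time stands still between calls to the robot, and variables do not carry over. Pictures are saved under pics/ and viewed, at most 10 in all, crops included, and the job is handed in when it is done.

Besides the shell and the picture viewer there is one more tool, called after "Call:" as name(argument=value, ...) on one line, values as JSON. send_rows: Moves the arm, as the interface text tells. Its arguments: {"type":"object","properties":{"increments":{"type":"array"},"newtons":{"type":"number"}},"required":["increments"]}

```bash
ls; mkdir -p pics; cat > h.py <<'E'
import numpy as np, cv2
from bench import manip
def shot(n):
    c=manip.get_calibration(n); p,d=manip.read_camera(n); return c,p,d
def K(c,h=480):
    f=h/2/np.tan(np.radians(c['fovy'])/2); return np.array([[f,0,c['cx']],[0,f,c['cy']],[0,0,1]])
def pts(c,uv,d=None,z=None):
    uv=np.asarray(uv,float).reshape(-1,1,2)
    n=cv2.undistortPoints(uv,K(c),np.array(c['distortion'],float)).reshape(-1,2)
    r=np.c_[n,np.ones(len(n))]; R=np.array(c['R']);t=np.array(c['t'])
    if d is not None: return (r*np.asarray(d)[:,None]-t)@R
    o=-R.T@t; w=r@R
    return o+w*((z-o[2])/w[:,2])[:,None]
def cloud(c,d):
    v,u=np.nonzero(d>0); return np.c_[u,v],pts(c,np.c_[u,v],d[v,u])
E
python3 - <<'E'
from h import *
print(manip.observe(), manip.grasp_offset)
for n in ('side','top'):
    c,p,d=shot(n); cv2.imwrite(f'pics/{n}0.png',p[:,:,::-1]); np.savez(f'{n}0.npz',p=p,d=d); print(n,c)
E
```

```text
pics
{'clock': 0.0, 'q': array([-1.27442586e+00,  3.53657754e-01,  1.63408570e+00,  7.03093520e-06,
        1.15520229e+00, -2.41205297e-03]), 'joint_velocities': array([-0.00042312,  0.0005132 , -0.00063414,  0.00148851, -0.001777  ,
       -0.00085035]), 'joint_torque': array([ 3.08978670e-04, -5.93841183e+01, -3.34219158e+01,  6.97205309e-02,
        2.33143475e-02, -1.14280019e-04]), 'position': array([ 0.18383042, -0.59686053,  0.21387842]), 'tcp_rot': array([-6.69723065e-04,  9.88861849e-01,  1.48834760e-01, -9.59000700e-05]), 'ft_force': array([-0.08075812, -0.05296143, -0.40018965]), 'wrist_torque': array([-0.0215315 ,  0.01164815,  0.02315993]), 'grip_force': 0.0, 'gripper_width': 0.9984430652336844} -0.0187
side {'fovy': 51.76380436684444, 'cx': 311.3697330017463, 'cy': 235.31144071635785, 'distortion': array([-0.01720012,  0.        ,  0.        ,  0.        ,  0.        ]), 'R': array([[-0.99819929, -0.05746285, -0.01721048],
       [-0.02174146,  0.61399017, -0.78901418],
       [ 0.05590607, -0.78721922, -0.61413387]]), 't': array([0.55510656, 0.07841076, 1.10319283])}
top {'fovy': 49.29695263339474, 'cx': 318.75888952956, 'cy': 234.50770527879726, 'distortion': array([-0.13701824,  0.        ,  0.        ,  0.        ,  0.        ]), 'R': array([[ 7.28096920e-03, -9.99973054e-01, -9.37732011e-04],
       [-9.80303256e-01, -6.95265960e-03, -1.97375749e-01],
       [ 1.97363911e-01,  2.35634849e-03, -9.80327463e-01]]), 't': array([0.00281436, 0.56805273, 1.11491111])}
```

View pics/top0.png

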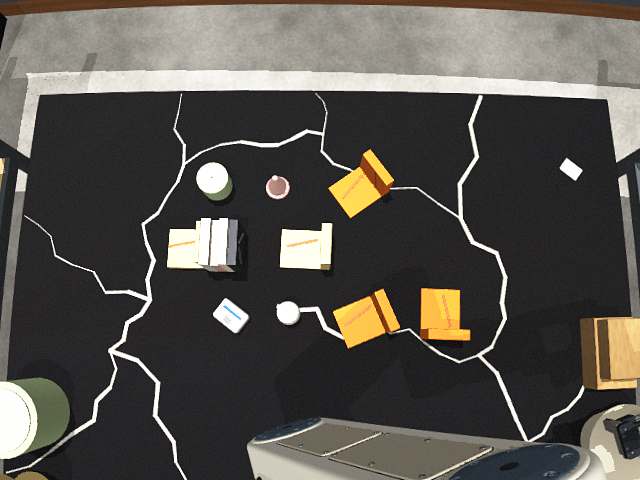

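View pics/side0.png

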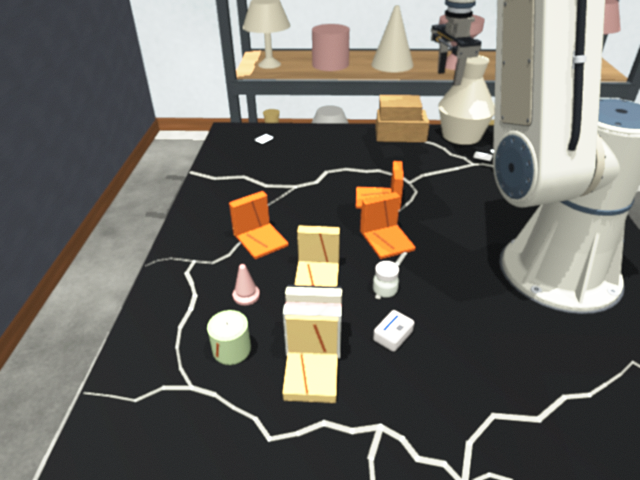

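The top view shows the row with the dark end slab at about (234,243), the fallen bookend with its back at (281-320,228-270) and its upright foot at about (326,247). The candle is at (214,181), cone (278,187), jar (288,313) and lamp (231,315). The orange decoys are at (363,185), (366,318) and (445,314). The side view confirms this.

```bash
python3 - <<'E'
from h import *
for n in ('top','side'):
    c=manip.get_calibration(n); f=np.load(n+'0.npz'); uv,P=cloud(c,f['d']); 
    np.set_printoptions(precision=4,suppress=True)
    col=f['p'][uv[:,1],uv[:,0]].astype(int)
    def rect(name,m):
        q=P[m]; 
        if len(q)<15: print(name,len(q));return
        r=cv2.minAreaRect(q[:,:2].astype(np.float32)*1000); print(n,name,len(q),'med',np.median(q,0),'rect mm',r, 'x%',np.percentile(q[:,0],[2,98]),'y%',np.percentile(q[:,1],[2,98]))
    if n=='top':
        box=lambda a,b,e,g:(uv[:,0]>=a)&(uv[:,0]<=b)&(uv[:,1]>=e)&(uv[:,1]<=g)
        z=P[:,2]
        rect('bk foot top',box(275,340,215,275)&(z>.090)&(z<.1))
        rect('bk back',box(275,340,215,275)&(z>.006)&(z<.014)&(col[:,2]<col[:,0]-20))
        rect('slab top',box(190,245,210,275)&(z>.105)&(z<.115))
        for nm,b in dict(candle=(195,235,160,203),cone=(264,292,172,200),jar=(274,302,298,328),lamp=(210,252,296,335)).items(): rect(nm,box(*b)&(z>.012))
    else:
        z=P[:,2]; 
        rect('foot', (P[:,2]>.090)&(P[:,2]<.1)&(abs(P[:,0]-.52)<.08)&(P[:,1]<.1)&(P[:,1]>-.07))
        rect('foot rowface', (P[:,2]>.03)&(P[:,2]<.092)&(abs(P[:,0]-.52)<.08)&(P[:,1]<.06)&(P[:,1]>-.07))
f=np.load('top0.npz');c=manip.get_calibration('top');uv,P=cloud(c,f['d'])
# end slab outer face points
for r in range(222,270,8):
    i=[k for k in np.nonzero((uv[:,1]==r)&(uv[:,0]>195)&(uv[:,0]<246))[0]]
    print(r,[(int(uv[k,0]),round(1000*P[k,0]),round(1000*P[k,1]),round(1000*P[k,2])) for k in i[::4]])
E
```

```text
top bk foot top 408 med [ 0.5413 -0.007   0.0959] rect mm ((541.64013671875, -7.435163497924805), (22.417707443237305, 89.55615997314453), 87.9302978515625) x% [0.4982 0.5851] y% [-0.0177  0.0038]
top bk back 148 med [0.5567 0.0458 0.0104] rect mm ((543.456298828125, 38.05937957763672), (117.49942779541016, 90.63308715820312), 87.86255645751953) x% [0.4968 0.5899] y% [-0.0127  0.0965]
top slab top 723 med [0.5391 0.1978 0.1112] rect mm ((540.4425659179688, 227.1000518798828), (92.21929168701172, 101.32145690917969), 89.09938049316406) x% [0.4904 0.5884] y% [0.1818 0.2714]
top candle 972 med [0.689  0.2471 0.0708] rect mm ((695.8124389648438, 251.5481414794922), (72.59011840820312, 71.01345825195312), 76.62361145019531) x% [0.6614 0.7272] y% [0.2161 0.2837]
top cone 362 med [0.6831 0.1039 0.0404] rect mm ((690.7154541015625, 106.77967834472656), (51.090187072753906, 53.95369338989258), 19.066848754882812) x% [0.6678 0.7104] y% [0.083  0.1304]
top jar 430 med [0.3926 0.0728 0.0603] rect mm ((394.3719177246094, 74.27564239501953), (49.268531799316406, 49.16288375854492), 0.3460739552974
[... 1643 characters left out ...]
 528, 206, 125), (228, 531, 201, 107), (232, 531, 192, 108), (236, 531, 184, 108), (240, 539, 181, 67), (244, 551, 182, 0)]
254 [(196, 512, 267, 116), (200, 512, 259, 117), (204, 512, 251, 114), (208, 512, 241, 120), (212, 514, 235, 105), (216, 515, 228, 100), (220, 511, 214, 125), (224, 511, 206, 123), (228, 513, 199, 112), (232, 514, 191, 109), (236, 513, 182, 114), (240, 522, 182, 59), (244, 532, 182, -1)]
262 [(196, 495, 267, 112), (200, 495, 258, 117), (204, 495, 249, 117), (208, 495, 241, 115), (212, 496, 234, 107), (216, 496, 225, 109), (220, 494, 214, 122), (224, 495, 206, 119), (228, 497, 200, 107), (232, 496, 190, 112), (236, 497, 182, 108), (240, 505, 182, 53), (244, 513, 181, 2)]
```

Call:
send_rows(increments=[[[0.5, 4.4, -4.2, 0, -0.11], [0.5, 8.8, -8.3, 0, -0.21], [0.5, 13.2, -12.5, 0, -0.32], [0.5, 17.6, -16.6, 0, -0.42], [0.5, 22, -20.8, 0, -0.53], [0.5, 26.4, -25, 0, -0.64], [0.5, 30.7, -29.1, 0, -0.74], [0.5, 35.1, -33.3, 0, -0.85], [0.5, 39.5, -37.4, 0, -0.95], [0.5, 43.9, -41.6, 0, -1.06], [0.5, 48.3, -45.7, 0, -1.17], [0.5, 52.7, -49.9, 0, -1.272]]])

```text
clock: 1.6
position: [0.5413, 0.0366, 0.2145]
tcp_rot: [0.0, 0.706, 0.708, -0.0]
ft_force: [1.0, -1.0, 0.8]
gripper_width: 0.498
grip_force: 0.0
```

Call:
send_rows(increments=[[[0.5, 0, 0, 0, 0], [0.5, 0, 0, 0, 0]]])

```text
clock: 1.85
position: [0.5401, 0.0346, 0.2141]
tcp_rot: [-0.0, 0.707, 0.707, -0.001]
ft_force: [-0.3, -1.0, 0.7]
gripper_width: 0.5
grip_force: 0.0
```

```bash
python3 - <<'E'
from h import *
np.set_printoptions(precision=4,suppress=True)
o=manip.observe(); print(o['clock'],o['position'],o['tcp_rot'],o['gripper_width'],o['q'],o['ft_force'])
c=manip.get_calibration('top'); f=np.load('top0.npz'); uv,P=cloud(c,f['d'])
col=f['p'][uv[:,1],uv[:,0]].astype(int)
m=(col[:,0]>150)&(col[:,2]<60)&(uv[:,0]>325)&(uv[:,0]<480)&(P[:,2]>.005)
for a in((325,400,140,220),(325,402,285,350),(415,475,285,345)):
    q=P[m&(uv[:,0]>a[0])&(uv[:,0]<a[1])&(uv[:,1]>a[2])&(uv[:,1]<a[3])]; t=q[q[:,2]>.08]
    print(q.min(0),q.max(0),'tall',t.min(0) if len(t) else '',t.max(0) if len(t) else '')
E
```

```text
1.85 [0.5401 0.0346 0.2141] [-0.0003  0.707   0.7072 -0.0007] 0.49990750526332817 [ 0.0615  0.2244  1.8125 -0.0004  1.1061  0.0614] [-0.3248 -1.0198  0.7313]
[ 0.6199 -0.1583  0.005 ] [ 0.7587 -0.0141  0.1   ] tall [ 0.6724 -0.1583  0.0831] [ 0.7587 -0.0912  0.1   ]
[ 0.3199 -0.1634  0.0055] [ 0.4434 -0.0266  0.1011] tall [ 0.3566 -0.1634  0.0821] [ 0.4434 -0.1112  0.1011]
[ 0.337  -0.318   0.0051] [ 0.4516 -0.2239  0.1001] tall [ 0.337  -0.3131  0.0863] [ 0.3606 -0.2241  0.1001]
```

Call:
send_rows(increments=[[[0.5, 0, 0, 5, 0], [0.5, 0, 0, 10, 0], [0.5, 0, 0, 13.6, 0], [0.5, 0, 0, 13.6, 0], [0.5, -0.8, 0, 13.6, 0], [0.5, -1.6, 0, 13.6, 0], [0.5, -2.2, 0, 13.6, 0], [0.5, -2.8, 0, 13.6, 0]]])

```text
clock: 2.85
position: [0.5414, 0.0065, 0.0795]
tcp_rot: [0.0, 0.707, 0.707, 0.001]
ft_force: [0.8, 2.3, 3.0]
gripper_width: 0.501
grip_force: 1.5
```

Call:
send_rows(increments=[[[0.5, -0.6, 0, 0, 0], [0.5, -1.2, 0, 0, 0], [0.5, -1.8, 0, 0, 0], [0.5, -2.4, 0, 0, 0], [0.5, -3.0, 0, 0, 0]]])

```text
clock: 3.48
position: [0.5404, -0.0238, 0.0783]
tcp_rot: [-0.0, 0.707, 0.707, -0.0]
ft_force: [0.4, 0.4, 0.8]
gripper_width: 0.499
grip_force: 0.4
```

```bash
python3 - <<'E'
from h import *
np.set_printoptions(precision=4,suppress=True)
c,p,d=shot('side'); cv2.imwrite('pics/side1.png',p[150:330,200:420][:,:,::-1].repeat(3,0).repeat(3,1))
o=manip.observe(); print(o['clock'],o['position'],o['ft_force'])
E
```

```text
3.525 [ 0.5405 -0.0243  0.0783] [ 0.5621 -1.5926  0.2822]
```

View pics/side1.png

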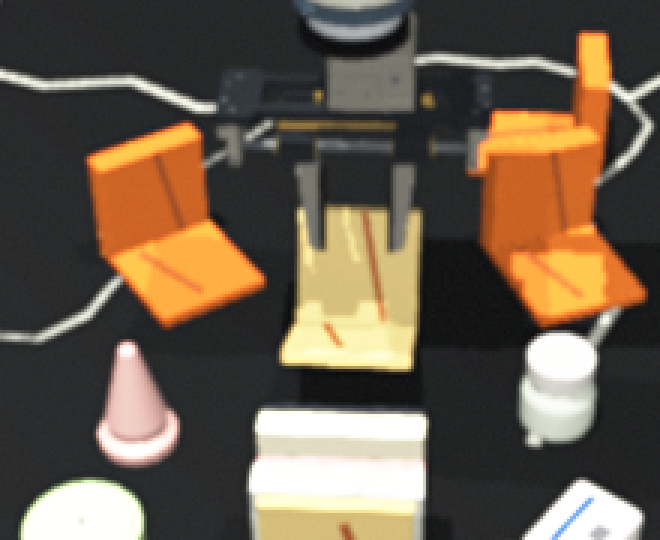

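The fingers at (310,235) and (400,235) push the foot's row-side face, and the bookend is tipping: its back's top edge is lifted at (345,365). I'll carry on.

Call:
send_rows(increments=[[[0.5, -0.6, 0, 0, 0], [0.5, -1.2, 0, 0, 0], [0.5, -1.8, 0, 0, 0], [0.5, -2.2, 0, 0, 0], [0.5, -2.6, 0, 0, 0]]])

```text
clock: 4.15
position: [0.5408, -0.0496, 0.0786]
tcp_rot: [0.0, 0.707, 0.707, 0.0]
ft_force: [0.2, -0.4, 0.6]
gripper_width: 0.501
grip_force: 0.0
```

```bash
python3 - <<'E'
from h import *
np.set_printoptions(precision=4,suppress=True)
c,p,d=shot('side'); cv2.imwrite('pics/side2.png',p[150:330,200:420][:,:,::-1].repeat(3,0).repeat(3,1))
o=manip.observe(); print(o['clock'],o['position'],o['ft_force'])
E
```

```text
4.2 [ 0.5408 -0.0499  0.0786] [-0.7256  0.0619 -0.4635]
```

View pics/side2.png

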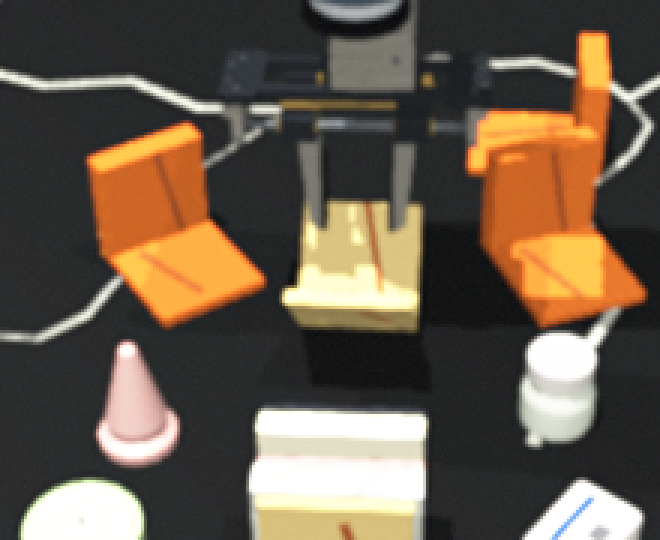

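The bookend is tilted about 35-40 degrees, with its back raised at (350,310) and the fingers still behind the foot. I'll keep pushing past the balance point.

Call:
send_rows(increments=[[[0.5, -0.4, 0, 0, 0], [0.5, -0.8, 0, 0, 0], [0.5, -1.2, 0, 0, 0], [0.5, -1.6, 0, 0, 0], [0.5, -2.0, 0, 0, 0], [0.5, -2.4, 0, 0, 0], [0.5, -2.4, 0, 0, 0], [0.5, -2.4, 0, 0, 0]]])

```text
clock: 5.2
position: [0.5407, -0.0733, 0.0786]
tcp_rot: [-0.0, 0.707, 0.707, 0.0]
ft_force: [-0.7, 1.4, 1.1]
gripper_width: 0.502
grip_force: 0.0
```

```bash
python3 - <<'E'
from h import *
np.set_printoptions(precision=4,suppress=True)
c,p,d=shot('side'); cv2.imwrite('pics/side3.png',p[150:330,200:420][:,:,::-1].repeat(3,0).repeat(3,1))
o=manip.observe(); print(o['clock'],o['position'],o['ft_force'])
E
```

```text
5.25 [ 0.5407 -0.0732  0.0786] [-0.0642  0.8953 -0.4055]
```

View pics/side3.png

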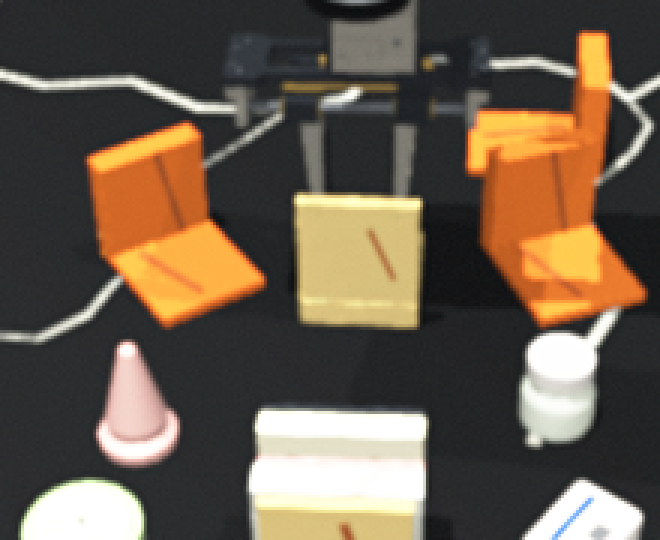

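The bookend stands upright at (358,260), with the fingers between its back and toe. Next I'll retreat over the foot and measure.

Call:
send_rows(increments=[[[0.5, -2, 0, -1, 0], [0.5, -4, 0.3, -1, 0], [0.5, -6, 0.6, -1, 0], [0.5, -7.7, 0.8, -1, 0], [0.5, -7.7, 0.8, -1, 0]]])

```text
clock: 5.88
position: [0.5488, -0.1519, 0.0884]
tcp_rot: [-0.0, 0.708, 0.706, -0.0]
ft_force: [0.6, 0.4, -0.1]
gripper_width: 0.502
grip_force: 0.0
```

```bash
cat > m.py <<'E'
from h import *
np.set_printoptions(precision=4,suppress=True)
o=manip.observe(); print(o['clock'],o['position'],o['ft_force'])
for n in('side','top'):
    c,p,d=shot(n); uv,P=cloud(c,d); col=p[uv[:,1],uv[:,0]].astype(int)
    m=(col[:,0]-col[:,2]>40)&(col[:,1]>140)&(abs(P[:,0]-.54)<.07)&(P[:,1]<.179)&(P[:,1]>-.2)
    def fit(nm,q):
        if len(q)<20: print(n,nm,len(q)); return
        r=cv2.minAreaRect(q[:,:2].astype(np.float32)*1000); print(n,nm,len(q),'med',np.median(q,0),'rect',np.round(r[0],1),np.round(r[1],1),round(r[2],1),'max',np.percentile(q,98,0),'min',np.percentile(q,2,0))
    fit('all',P[m]); fit('foottop',P[m&(P[:,2]>.015)&(P[:,2]<.029)]); fit('backtop',P[m&(P[:,2]>.111)])
    if n=='side':
        q=P[m&(P[:,2]>.03)&(P[:,2]<.1)]; a=np.polyfit(q[:,0]-.54,q[:,1],1) if len(q)>20 else 0
        b=np.polyfit(q[:,2],q[:,1],1); print('backface yaw,y',a,'tilt',b[0],len(q))
E
python3 m.py
```

```text
5.875 [ 0.5488 -0.1519  0.0884] [ 0.6316  0.4271 -0.1187]
side all 1671 med [ 0.5391 -0.0218  0.0617] rect [544.4 -35.7] [108.9 328.4] 1.1 max [ 0.5828 -0.0182  0.1156] min [ 0.4951 -0.1896  0.0013]
side foottop 193 med [ 0.5348 -0.0217  0.0222] rect [516.6 -42.9] [125.9  63.9] 42.9 max [ 0.5832 -0.0185  0.0288] min [ 0.4923 -0.0963  0.0155]
side backtop 140 med [ 0.5342 -0.0229  0.1145] rect [545.1 -78.8] [ 87.3 132.5] 6.6 max [ 0.5814 -0.0185  0.118 ] min [ 0.4952 -0.0331  0.1113]
backface yaw,y [-0.0304 -0.0218] tilt 0.0024068399127666253 944
top all 1246 med [ 0.5439 -0.0669  0.0236] rect [539.6 -60.6] [ 87.9 126.2] 77.1 max [ 0.5817 -0.0235  0.1184] min [ 0.4972 -0.1072  0.0182]
top foottop 1047 med [ 0.5441 -0.0719  0.0231] rect [540.  -72.3] [76.9 91. ] 85.2 max [ 0.5814 -0.0396  0.0273] min [ 0.4973 -0.1088  0.0182]
top backtop 186 med [ 0.5401 -0.0277  0.1163] rect [523.4 -33.7] [117.1  42.6] 22.7 max [ 0.5819 -0.0215  0.2254] min [ 0.4947 -0.0424  0.1121]
```

Call:
send_rows(increments=[[[0.5, 0, -0.4, 3, 0], [0.5, 0, -0.4, 6, 0], [0.5, 0, -0.4, 7.4, 0], [0.5, 0, -0.4, 7.4, 0], [0.5, 1, -0.4, 7.4, 0], [0.5, 2, -0.4, 7.4, 0], [0.5, 2.5, -0.4, 7.4, 0], [0.5, 3, -0.4, 7.4, 0], [0.5, 3.5, -0.4, 7.4, 0], [0.5, 4, -0.4, 7.4, 0], [0.5, 4.5, -0.4, 7.4, 0], [0.5, 5, -0.4, 7.4, 0]]])

```text
clock: 7.48
position: [0.5455, -0.1009, 0.0154]
tcp_rot: [0.001, 0.707, 0.707, 0.0]
ft_force: [-1.0, -5.9, 4.5]
gripper_width: 0.498
grip_force: 3.3
```

```bash
python3 m.py
```

```text
7.475 [ 0.5455 -0.1009  0.0154] [-0.9872 -5.9035  4.4822]
side all 1707 med [0.5358 0.0044 0.062 ] rect [543.1 -19.3] [109.2 297. ] 0.6 max [0.5792 0.0079 0.1158] min [ 0.4935 -0.0944  0.002 ]
side foottop 183 med [0.5338 0.0044 0.0219] rect [536.1   4.5] [ 8.6 86. ] 89.8 max [0.5768 0.008  0.0286] min [0.4932 0.0012 0.0153]
side backtop 156 med [0.5313 0.0031 0.1146] rect [537.  -53.6] [ 88.4 122.2] 0.1 max [0.579  0.0072 0.1177] min [ 0.4947 -0.0055  0.1111]
backface yaw,y [-0.0451  0.0025] tilt 0.045517510952824844 990
top all 601 med [ 0.544  -0.019   0.0248] rect [555.4 -30.3] [ 85.7 139.5] 54.2 max [0.5811 0.0041 0.3957] min [ 0.4952 -0.0443  0.0189]
top foottop 379 med [ 0.5458 -0.0258  0.023 ] rect [537.8 -26. ] [86.7 37. ] 0.1 max [ 0.5791 -0.012   0.0272] min [ 0.497  -0.0419  0.0186]
top backtop 219 med [ 0.5397 -0.0004  0.1161] rect [555.4 -30.3] [ 85.7 139.5] 54.2 max [0.5908 0.0042 0.4132] min [ 0.4948 -0.0691  0.1127]
```

Call:
send_rows(increments=[[[0.5, 1, 0, 0, 0], [0.5, 2, 0, 0, 0], [0.5, 3, 0, 0, 0], [0.5, 4, 0, 0, 0], [0.5, 5, 0, 0, 0], [0.5, 6, 0, 0, 0], [0.5, 7, 0, 0, 0], [0.5, 8, 0, 0, 0], [0.5, 9, 0, 0, 0], [0.5, 10, 0, 0, 0], [0.5, 11, 0, 0, 0], [0.5, 12, 0, 0, 0]]])

```text
clock: 9.07
position: [0.545, 0.0193, 0.0151]
tcp_rot: [0.001, 0.707, 0.707, -0.0]
ft_force: [0.3, -8.6, 6.0]
gripper_width: 0.502
grip_force: 3.8
```

```bash
python3 m.py; python3 -c "
from h import *
c,p,d=shot('top'); cv2.imwrite('pics/top2.png',p[120:340,150:400][:,:,::-1].repeat(2,0).repeat(2,1))"
```

```text
9.075 [0.545  0.0193 0.0151] [ 0.3048 -8.5608  6.0102]
side all 1144 med [0.5363 0.1244 0.0879] rect [542.4  53.4] [104.6 153.4] 2.4 max [0.579  0.1273 0.1164] min [ 0.4929 -0.0178  0.001 ]
side foottop 0
side backtop 186 med [0.5302 0.1231 0.1147] rect [535.3 120.6] [88.3 13.9] 0.1 max [0.579  0.1274 0.1171] min [0.4926 0.1147 0.1114]
backface yaw,y [-0.0191  0.1228] tilt 0.2970293989002092 736
top all 26 med [0.5675 0.0794 0.3987] rect [533.1  39.5] [109.1 166.1] 5.4 max [0.5936 0.1247 0.5255] min [ 0.4758 -0.0415  0.1142]
top foottop 0
top backtop 26 med [0.5675 0.0794 0.3987] rect [533.1  39.5] [109.1 166.1] 5.4 max [0.5936 0.1247 0.5255] min [ 0.4758 -0.0415  0.1142]
```

View pics/top2.png

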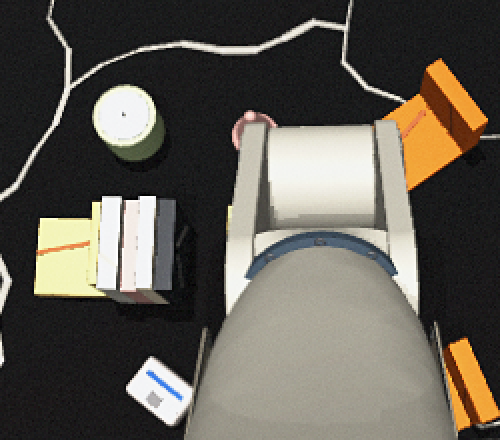

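The arm covers the bookend in this view. The candle (128,122), cone (255,128) and lamp (160,390) are undisturbed, and the gap to the dark slab (167,245) is about 55 mm.

Call:
send_rows(increments=[[[0.5, 1, 0, 0, 0], [0.5, 2, 0, 0, 0], [0.5, 3, 0, 0, 0], [0.5, 3.8, 0, 0, 0], [0.5, 4.4, 0, 0, 0], [0.5, 4.8, 0, 0, 0], [0.5, 5.1, 0, 0, 0], [0.5, 5.3, 0, 0, 0], [0.5, 5.3, 0, 0, 0]]])

```text
clock: 10.35
position: [0.5445, 0.0728, 0.0145]
tcp_rot: [-0.0, 0.707, 0.707, -0.0]
ft_force: [-0.5, -2.4, 0.3]
gripper_width: 0.498
grip_force: 1.5
```

Call:
send_rows(increments=[[[0.5, 0.2, 0, 0, 0], [0.5, 0.3, 0, 0, 0], [0.5, 0.3, 0, 0, 0]]])

```text
clock: 10.72
position: [0.5446, 0.0758, 0.0145]
tcp_rot: [-0.0, 0.707, 0.707, -0.0]
ft_force: [-0.1, -4.1, -0.7]
gripper_width: 0.501
grip_force: 1.6
```

Call:
send_rows(increments=[[[0.5, 0.1, 0, 0, 0], [0.5, 0.2, 0, 0, 0], [0.5, 0.2, 0, 0, 0]]])

```text
clock: 11.1
position: [0.5447, 0.0778, 0.0145]
tcp_rot: [-0.0, 0.707, 0.707, -0.0]
ft_force: [-0.6, -5.2, -1.2]
gripper_width: 0.499
grip_force: 2.1
```

Call:
send_rows(increments=[[[0.5, 0.1, 0, 0, 0], [0.5, 0.2, 0, 0, 0], [0.5, 0.2, 0, 0, 0]]])

```text
clock: 11.48
position: [0.5444, 0.0782, 0.0145]
tcp_rot: [0.001, 0.707, 0.707, -0.001]
ft_force: [-0.3, -15.0, 1.0]
gripper_width: 0.495
grip_force: 7.5
```

The push has stalled at 15 N, so the back is against the slab. I'll retreat and check.

Call:
send_rows(increments=[[[0.5, -0.5, 0, 0, 0], [0.5, -2, 0, 0, 0], [0.5, -4, 0, 0, 0], [0.5, -7, 0, -3, 0], [0.5, -11, 0, -8, 0], [0.5, -16, 0, -12, 0], [0.5, -21, 0, -14, 0], [0.5, -26, 0, -14, 0], [0.5, -31, 0, -14, 0], [0.5, -36, 0, -14, 0], [0.5, -36, 0, -14, 0]]])

```text
clock: 12.85
position: [0.544, -0.2842, 0.1545]
tcp_rot: [0.0, 0.709, 0.706, -0.0]
ft_force: [0.3, 0.6, 0.8]
gripper_width: 0.5
grip_force: 0.0
```

```bash
python3 m.py; python3 -c "
from h import *
c,p,d=shot('top'); cv2.imwrite('pics/top3.png',p[140:340,150:350][:,:,::-1].repeat(3,0).repeat(3,1)); np.savez('top3.npz',p=p,d=d)"
```

```text
12.85 [ 0.544  -0.2842  0.1545] [0.3408 0.5719 0.8023]
side all 89 med [0.5385 0.0513 0.001 ] rect [542.6 112.1] [132.9 111.5] 89.6 max [0.5976 0.1774 0.1162] min [ 0.4891  0.0465 -0.0022]
side foottop 0
side backtop 30 med [0.5252 0.1746 0.1151] rect [536.4 174.7] [ 6.5 88.1] 88.8 max [0.5793 0.1781 0.1164] min [0.4924 0.1721 0.1126]Traceback (most recent call last):
  File "m.py", line 13, in <module>
    b=np.polyfit(q[:,2],q[:,1],1); print('backface yaw,y',a,'tilt',b[0],len(q))
    raise TypeError("expected non-empty vector for x")
TypeError: expected non-empty vector for x
```

View pics/top3.png

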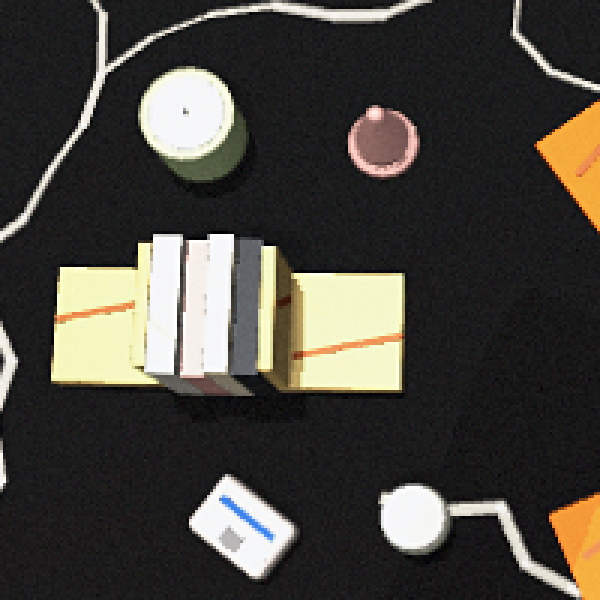

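The bookend stands at (265-403,245-390) with its back against the dark slab (247,310), square and central. All four bystanders are in place. One numeric check before I hand in.

```bash
python3 - <<'E'
from h import *
np.set_printoptions(precision=4,suppress=True)
f=np.load('top3.npz'); c=manip.get_calibration('top'); uv,P=cloud(c,f['d'])
m=(P[:,2]>.016)&(P[:,2]<.03)&(abs(P[:,0]-.54)<.06)&(P[:,1]<.165)&(P[:,1]>.06)
q=P[m]; print(cv2.minAreaRect(q[:,:2].astype(np.float32)*1000))
for a in np.arange(.50,.585,.015):
    r=q[abs(q[:,0]-a)<.008]; print(round(a,3),'toe y',r[:,1].min())
a=np.polyfit(q[:,:2]@[1,0],q[:,2],1)[0];b=np.polyfit(q[:,1],q[:,2],1)[0];print('slopes',a,b)
s=(abs(P[:,0]-.54)<.035)&(P[:,1]>.155)&(P[:,1]<.2)&(P[:,2]>.1)
col=f['p'][uv[:,1],uv[:,0]].astype(int)
y=s&(col[:,0]-col[:,2]>40); k=s&(col.max(1)<110)
print('back top y',np.percentile(P[y,1],[5,50,95]),'slab top y',np.percentile(P[k,1],[5,50,95]))
E
```

```text
((538.25341796875, 126.63783264160156), (89.9395523071289, 76.6291275024414), 0.477378249168396)
0.5 toe y 0.08811399905077222
0.515 toe y 0.0881613322852843
0.53 toe y 0.088273159749668
0.545 toe y 0.08850712752041066
0.56 toe y 0.08893682336424844
0.575 toe y 0.08893682336424844
slopes -0.00021559868189281506 -0.002460630285205389
back top y [0.1718 0.1771 0.1829] slab top y [0.1727 0.1921 0.199 ]
```

```bash
python3 -c "
from bench import manip
print(manip.finish_job())"
```

```text
the job is handed in; nothing more can be done
None
```

The bookend stands on its foot with its back flush against the end slab, square within about 0.01 rad and about 2 mm off centre; the bystanders look unmoved and the job is handed in, though no verdict came back.

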